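# Offer up the capstone over the plinth

## Task

First push the wooden carrier tray with the plinth stone along the rollers until it is fully home against the end stop of the bay. Then pick up the square capstone (not the round one), carry it over the timber, and hold it hovering level, centred and square above the plinth with a gap of about 15 mm, so that the joint can be checked: it must never touch the timber, the roller track, the tray or the plinth. Finish while still holding it there, quite still, with the tray still home, and leave everything else on the bench where it is.

Things in the scene. Friction and masses are not known exactly. Their poses are not given: they have to be found in the camera images.
- bay (a point): Centre of the bay at the end of the roller track, level with the roller tops, 60 mm above the table. x runs across the track, y along it, away from the end stop to the open end. The stop's face is at y = -65 mm, its top 89 mm above the table. Fixed; place and direction vary. With the tray fully home the tray's origin coincides with this point.
- carrier: Open plywood tray, 110 mm across the track (x), 130 mm along it (y, as the bay's), walls 40 mm high, 8 mm thick; about 0.85 kg with the granite plinth fixed in its middle (76 mm square foot, then a 64 mm square block from 24 to 60 mm height). Origin: centre of its underside. Starts on the rollers 140 to 240 mm from home; push its end wall on the open (+y) side.
- seat (a point): Centre of the plinth stone's flat top face, 64 mm square, 60 mm above the tray's underside (120 mm above the table); axes as the tray's.
- capstone: Square grey granite capstone, about 0.6 kg, upright on the table. Origin: centre of its flat underside, z up, x and y along its edges. From below: slab 84 x 84 mm, 18 mm high; step 64 x 64 mm up to 30 mm; square neck 36 x 36 mm from 30 to 72 mm, parallel to the edges, to grip from above. Any quarter turn fits the plinth.
- timber: Wooden baulk fixed on the table between the capstones and the track, 320 mm long (its x), 55 mm wide (y), 65 mm high. Origin at the centre of its underside.
- round_cap: A round capstone of the same grey granite, not to be moved: slab 84 mm diameter, round neck 36 mm diameter, 72 mm high. Origin at the centre of its underside. It and the square capstone may have changed places.
- tin: Tin 90 mm diameter, 110 mm high, bystander. Origin under its centre.
- flask: Steel flask 66 mm diameter, 190 mm high, bystander. Origin under its centre.
- hammer: Hammer lying on the table, about 260 mm long, bystander. Origin on its underside, x along the handle to the head.
- chisel: Stone chisel lying flat, about 190 mm long, 18 mm wide, bystander. Origin on its underside, x to its blade.
- offcut: Granite offcut 70 x 50 x 45 mm, bystander. Origin under its centre.
- brush: Wooden hand brush lying flat, 220 mm long, 45 mm wide, 32 mm high, bystander. Origin on its underside, x to its bristle end.
- track: The fixed roller track; origin on the table under the bay's centre, axes as the bay's. Free-turning, lightly braked 22 mm rollers, 35 mm apart, from y = -50 to +300 mm. Side rails to y = +320 mm, 116 mm apart inside (3 mm play beside the tray), 140 mm over the outside; tops 15 mm above the roller tops, 29 mm beside the bay (y within 65 mm).
Mind the look-alikes: they are no part of the job. Leave any blue or turquoise look-alike of the capstone alone.

How it is judged:
By the outcome, as a careful person would: the job done as asked, in the order asked, and still so for the second after the job is handed in, while the arm keeps its last pose, push and grip.
It also fails if it takes over 69 s, if anything falls off the work surface, if the arm or the gripper's body presses on something with over 40 N, if the wrist force passes 120 N, or if a joint passes its speed limit or range.

## Robot

A 6-joint arm with a two-finger parallel gripper is mounted at the origin on the work surface. World frame = base frame: x ahead of the robot, y to its left, z up, the work surface at z = 0. Lengths are in m, angles in rad, forces in N, time in s.
With the tool pointing down it reaches from about 0.25 to 0.775 m from the base axis. Payload 4 kg.
Tool frame: the origin (TCP) lies on the centre line of the jaws, within the pads' length; the fingertips stand 14 mm ahead of it and the grasp point (between the pads) lies 5 mm behind it (bot.tips_ahead is the distance from the TCP to the fingertips, in m); z points along the fingers, y is the line along which they close (so a half turn about z gives the same grasp; the last joint's range is limited). The gripper opens to 85 mm and grips with 20 to 120 N. Pads are 22 mm wide; open, the fingers measure 114 mm over their backs; the gripper's body (76 mm by 85 mm) begins 54 mm behind the grasp point. The pads swing forward as they close: fully open they stand 13 mm farther back than shut.
Start: joints at [1.044, 0.087, 1.371, -0, 1.684, -0.103], TCP at [0.226, 0.501, 0.245] pointing down, gripper open.
Joint ranges: [-3.1, 3.1], [-0.76, 2.03], [0.27, 2.55], [-1.08, 4.22], [0.17, 2.65], [-2.57, 2.57]. Speed limits (rad/s): [2.79, 2.79, 3.14, 3.14, 3.14, 3.14].

## Interface

Orientations are given as a 3x3 rotation matrix whose columns are the frame's x, y, z axes.
In Python, from bench import bot gives the robot as it stands. The module is installed in compiled form; this text tells all that it offers.
- The arm moves only by the tool servo_tool, never from a script. Its argument "steps" is a list of rows, each a list of 2 entries, a list of its own where there are three numbers: the shift along the tool's x, y, z each as a share of 2.5 cm, from -1 to 1, then the turn, a rotation vector about the tool's x, y, z each as a share of 4 degrees, from -1 to 1. In form: [[[x, y, z], [ax, ay, az]], ...]. A call has 1 to 20 rows; each row shifts and turns the commanded pose from where the row before left it, along the tool's axes as they then stand; what a row does not reach is not made up. A row lasts 1/12 s, in which the tool goes at most 41.7 mm and 7.16 degrees, less where a joint would pass 70% of its speed; a pose out of reach is approached as far as the arm can. A call with a number of a shift or a turn outside -1 to 1 is refused whole. A call with a gripper value outside its range is refused whole. "fingers" is the closure, from 0 (fully open) to 1 (shut), set as the call begins (left out, the last holds). The fingers move at their own pace and stop on an object; the grip force is fixed at half the most. Time passes only in rows, so rows that do not move let the fingers close. It gives the time, the measured TCP pose, the force, the opening and the grip force at its end, in the units of the state.
- bot.sense(): the state, without advancing time (a new reading comes with each control period).
- bot.read_camera(name): name is "scene" or "top"; returns the picture (400x640x3 uint8, red, green, blue); there is no depth.
- bot.calibration(name): a dict with "intrinsics" (3x3 intrinsics, pixels), "k1" (the pictures are not rectified: a ray, as slopes to the right and down, at radius r is drawn at 1 + k1 r^2 times it, then the intrinsics apply), "R" (3x3) and "t" (3): a world point X has camera coordinates R X + t. Camera axes: x right, y down, z forward; pixel columns grow to the right and rows downward; lengths in m; the calibration is good to about 2 mm. A picture is of the moment at which its call begins. calibration takes no time and is no camera call.
- bot.sign_off(): hands the job in; it is judged then, once.
The state is a dict: "time_s": time; "joints": joint angles; "joint_velocities": joint speeds; "effort": joint torques, N m; "position": TCP position; "ee_rot": TCP orientation; "force": force on the tool from outside, world axes, zero at the start; "torque": the same for the moment, N m; "width": opening from 0.0 (shut) to 1.0 (fully open); "finger_force": force on a finger pad.
Only numpy, scipy, OpenCV 4.12 (cv2) and the standard library are available. Lean on these libraries where they do the work, as an engineer would, in place of code of your own. Each camera call takes 0.05 s, during which the arm holds its last target. There are 200 camera calls.

## Working session

There is one attempt and no reset: what is moved stays moved. The work goes in short steps, Python scripts to look and compute and a tool call to move; the robot and the scene stay as the last step left them, time stands still between calls to the robot, and variables do not carry over. Pictures are saved under pics/ and viewed, at most 10 in all, crops included, and the job is handed in when it is done.

Besides the shell and the picture viewer there is one more tool, called after "Emit:" in YAML: its name, and indented under it one key for each argument. servo_tool: Moves the arm, as the interface text tells. Its arguments: {"type":"object","properties":{"steps":{"type":"array"},"fingers":{"type":"number"}},"required":["steps"]}

```bash
mkdir -p pics; cat > h.py <<'E'
import numpy as np, cv2
from bench import bot
def cal(n):
    c=bot.calibration(n); return np.array(c["intrinsics"]),c["k1"],np.array(c["R"]),np.array(c["t"])
def ray(n,uv):
    K,k1,R,t=cal(n)
    s=cv2.undistortPoints(np.array(uv,float).reshape(-1,1,2),K,np.array([k1,0,0,0.]))[:,0]
    d=np.c_[s,np.ones(len(s))]@R
    return -R.T@t,d
def onz(n,uv,z):
    o,d=ray(n,uv); return o+d*((z-o[2])/d[:,2])[:,None]
def pix(n,X):
    K,k1,R,t=cal(n)
    return cv2.projectPoints(np.array(X,float).reshape(-1,1,3),cv2.Rodrigues(R)[0],t,K,np.array([k1,0,0,0.]))[0][:,0]
def snap(n,f):
    im=cv2.cvtColor(bot.read_camera(n),cv2.COLOR_RGB2BGR); cv2.imwrite(f"pics/{f}.png",im); return im
E
python3 - <<'E'
from h import *
for n in("scene","top"):
    snap(n,n+"0"); o,_=ray(n,[[320,200]]); print(n,o, onz(n,[[320,200]],0))
s=bot.sense(); print(s["position"],s["ee_rot"],s["time_s"],bot.tips_ahead)
E
```

```text
scene [ 1.34944926 -0.76023025  0.9017695 ] [[ 4.67773571e-01 -5.46324232e-02  1.11022302e-16]]
top [ 0.40200399 -0.11204821  1.24005896] [[ 0.55336574 -0.1157003   0.        ]]
[0.22597234 0.50096313 0.2441975 ] [[-9.11501136e-01  4.11296209e-01 -1.05237237e-03]
 [ 4.11297499e-01  9.11499374e-01 -1.80535555e-03]
 [ 2.16700866e-04 -2.07842176e-03 -9.99997817e-01]] 0.1 0.014
```

View pics/scene0.png

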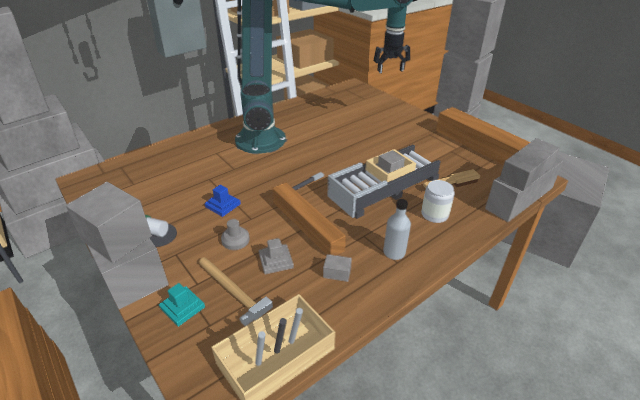

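View pics/top0.png

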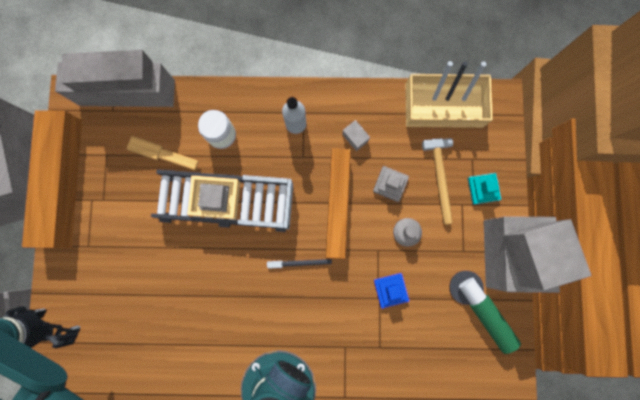

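Candidates for the square capstone in the top view:
- Grey square at (391,184).
- Grey round at (407,233).
- Blue look-alike at (392,291).
- Turquoise look-alike at (485,189).
- Grey offcut at (356,134).

I choose the grey square one. The track runs from (157,195) to (291,202), with the stop apparently at the right end. I'll check both in an enlarged crop.

```bash
python3 - <<'E'
from h import *
a=cv2.imread("pics/top0.png"); b=cv2.imread("pics/scene0.png")
L=cv2.resize(a[160:240,145:305],None,fx=5,fy=5,interpolation=cv2.INTER_CUBIC)[:,:800]
c=cv2.resize(a[160:210,365:425],None,fx=4,fy=4,interpolation=cv2.INTER_CUBIC)
d=cv2.resize(b[135:220,320:445],(294,200),interpolation=cv2.INTER_CUBIC)
e=cv2.resize(b[232:282,250:310],(240,200),interpolation=cv2.INTER_CUBIC)
r=np.hstack([c,d,e]); r=np.hstack([r,np.zeros((200,800-r.shape[1],3),np.uint8)])
cv2.imwrite("pics/crop.png",np.vstack([L,r]))
# rough track ends at rail top
print(onz("top",[[160,172],[292,178],[157,222],[290,229]],.08).round(3))
E
```

```text
[[ 0.619  0.348  0.08 ]
 [ 0.606 -0.034  0.08 ]
 [ 0.475  0.348  0.08 ]
 [ 0.46  -0.031  0.08 ]]
```

View pics/crop.png

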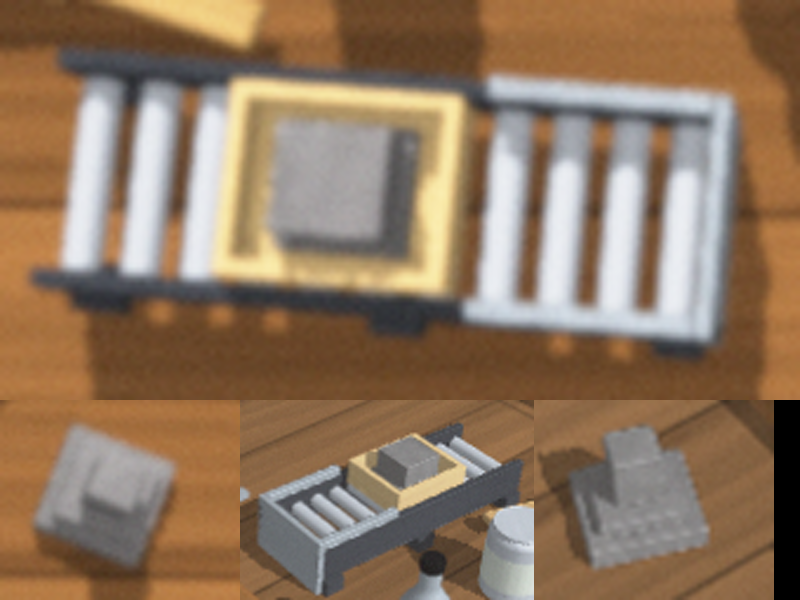

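The crop shows the square stepped slab with its square neck at top pixel (391,184). The stop is the light closed frame at the right end, around pixel 290, so the bay +y axis points roughly along world +y. Next I'll measure these.

```bash
python3 - <<'E'
from h import *
a=cv2.imread("pics/top0.png"); H=cv2.cvtColor(a,cv2.COLOR_BGR2HSV)
def rect(m,x0,y0,x1,y1,z,name):
    mm=np.zeros_like(m); mm[y0:y1,x0:x1]=m[y0:y1,x0:x1]
    cs=max(cv2.findContours(mm,0,2)[0],key=cv2.contourArea); r=cv2.minAreaRect(cs)
    P=onz("top",cv2.boxPoints(r),z)
    e=np.diff(np.vstack([P,P[:1]]),axis=0)[:,:2]
    print(name,"px",np.round(r[0],1),"c",P.mean(0).round(4),"len",np.linalg.norm(e,axis=1).round(4),"ang",(np.degrees(np.arctan2(e[:,1],e[:,0]))%90).round(1))
g=((H[...,1]<75)&(H[...,2]>60)).astype(np.uint8)*255
rect(g,365,160,425,210,.009,"cap")
rect(g,385,212,430,255,.02,"round")
rect(g,335,115,372,152,.03,"offcut"); 
y=((H[...,1]>80)&(H[...,2]>150)&(H[...,0]>17)&(H[...,0]<32)).astype(np.uint8)*255
rect(y,180,170,245,225,.1,"tray")
t=((H[...,1]>150)&(H[...,0]<17)&(H[...,2]>110)).astype(np.uint8)*255
w=lambda L:np.array(L,float)
f=lambda L,z:(onz("top",w([145,160])+w(L)/5,z)[:,:2].round(4))
print("bay frame",f([[490,77],[735,95],[718,342],[463,320]],.089).tolist())
print("inner",f([[710,110],[695,310]],.089).tolist())
print("tray",f([[232,77],[470,95],[460,292],[212,277]],.1).tolist())
print("plinth",f([[278,120],[388,125],[380,243],[268,238]],.12).tolist())
g2=lambda L,z:(onz("top",w([365,160])+(w(L)-[0,400])/4,z)[:,:2].round(4))
print("neck",g2([[95,452],[148,462],[135,515],[85,503]],.072).tolist())
print("slab",g2([[75,425],[175,465],[137,568],[37,527]],.018).tolist())
print("timber",onz("top",[[332,150],[350,150],[346,258],[328,257]],.065)[:,:2].round(3).tolist())
print("chisel flask tin brush hammer",[onz("top",[p],z)[0,:2].round(3).tolist() for p,z in (([328,263],0),([294,102],.19),([215,127],.11),([193,163],.03),([437,144],.03),([447,220],.02))])
E
```

```text
cap px [390.6 183.7] c [ 0.6052 -0.3301  0.009 ] len [0.0876 0.0863 0.0873 0.0857] ang [68.4 68.4 68.  68.6]
round px [407.5 231.5] c [ 0.4599 -0.3772  0.02  ] len [0.0806 0.0803 0.08   0.0803] ang [ 0.7 89.1  0.7 89.5]
offcut px [355.5 135.1] c [ 0.7496 -0.2209  0.03  ] len [0.0602 0.0763 0.0599 0.0761] ang [40.6 38.7 40.4 39. ]
tray px [213.2 196.9] c [0.5465 0.1856 0.1   ] len [0.1143 0.1356 0.114  0.1341] ang [88.  85.9 87.3 86. ]
bay frame [[0.6106, 0.1055], [0.6019, -0.0348], [0.4609, -0.028], [0.4714, 0.1161]]
inner [[0.593, -0.0207], [0.4787, -0.0147]]
tray [[0.6068, 0.2499], [0.5981, 0.1144], [0.4864, 0.1162], [0.493, 0.2557]]
plinth [[0.5793, 0.2168], [0.5773, 0.1555], [0.5114, 0.1573], [0.5134, 0.2193]]
neck [[0.6259, -0.3137], [0.619, -0.3519], [0.5801, -0.3422], [0.5884, -0.3062]]
slab [[0.6568, -0.308], [0.627, -0.3834], [0.5481, -0.3539], [0.5783, -0.2789]]
timber [[0.694, -0.149], [0.694, -0.202], [0.38, -0.192], [0.382, -0.14]]
chisel flask tin brush hammer [[0.363, -0.142], [0.792, -0.043], [0.746, 0.186], [0.657, 0.269], [0.725, -0.467], [0.496, -0.495]]
```

The measurements hold together:

| Item | Measured | Expected |
|---|---|---|
| Rail width | ≈141 mm | 140 mm |
| Tray | ≈0.112 x 0.135 m | 110 x 130 mm |
| Slab | ≈84–87 mm | 84 mm |

- **Bay:** about (0.539, 0.047), with its y-axis at 86.3°.
- **Tray:** about 140 mm from home.

I'll start by turning the tool to line up with the track, shutting the fingers and moving above the track behind the tray.

Emit:
servo_tool:
  steps:
    - [[0,0,0],[0,0,-1]]
    - [[0,0,0],[0,0,-1]]
    - [[0,0,0],[0,0,-1]]
    - [[0,0,0],[0,0,-1]]
    - [[0,0,0],[0,0,-1]]
    - [[0,0,0],[0,0,-0.15]]
    - [[-0.97,-0.5,0],[0,0,0]]
    - [[-0.97,-0.5,0],[0,0,0]]
    - [[-0.97,-0.5,0],[0,0,0]]
    - [[-0.97,-0.5,0],[0,0,0]]
    - [[-0.97,-0.5,0],[0,0,0]]
    - [[-0.97,-0.5,0],[0,0,0]]
    - [[-0.97,-0.5,0],[0,0,0]]
    - [[-0.97,-0.5,0],[0,0,0]]
    - [[-0.97,-0.5,0],[0,0,0]]
    - [[-0.97,-0.5,0],[0,0,0]]
    - [[-0.97,-0.5,0],[0,0,0]]
    - [[-0.97,-0.5,0],[0,0,0]]
    - [[-0.97,-0.5,0],[0,0,0]]
    - [[-0.97,-0.5,0],[0,0,0]]
  fingers: 1

```text
time_s: 1.77
position: [0.5546, 0.304, 0.2448]
ee_rot: [[-0.998, 0.066, -0.001], [0.066, 0.998, -0.0], [0.001, -0.0, -1.0]]
force: [-0.3, 0.2, 0.2]
width: -0.005
finger_force: 0.0
```

Emit:
servo_tool:
  steps:
    - [[0,0,0.6],[0,0,0]]
    - [[0,0,0.9],[0,0,0]]
    - [[0,0,0.9],[0,0,0]]
    - [[0,0,0.9],[0,0,0]]
    - [[0,0,0.9],[0,0,0]]
    - [[0,0,0.9],[0,0,0]]
    - [[0,0,0.7],[0,0,0]]
    - [[0,0,0.3],[0,0,0]]
    - [[0,-0.3,0],[0,0,0]]
    - [[0,-0.3,0],[0,0,0]]
    - [[0,-0.2,0],[0,0,0]]
    - [[0,-0.1,0],[0,0,0]]
    - [[0,-0.1,0],[0,0,0]]
    - [[0,-0.1,0],[0,0,0]]
    - [[0,-0.1,0],[0,0,0]]
    - [[0,-0.1,0],[0,0,0]]

```text
time_s: 3.1
position: [0.5518, 0.2724, 0.0933]
ee_rot: [[-0.998, 0.064, 0.001], [0.064, 0.998, 0.0], [-0.001, 0.0, -1.0]]
force: [-0.3, -0.4, -0.2]
width: -0.004
finger_force: 0.0
```

Emit:
servo_tool:
  steps:
    - [[0,-0.1,0],[0,0,0]]
    - [[0,-0.1,0],[0,0,0]]
    - [[0,-0.1,0],[0,0,0]]
    - [[0,-0.1,0],[0,0,0]]
    - [[0,-0.15,0],[0,0,0]]
    - [[0,-0.2,0],[0,0,0]]
    - [[0,-0.2,0],[0,0,0]]
    - [[0,-0.2,0],[0,0,0]]
    - [[0,-0.2,0],[0,0,0]]
    - [[0,-0.2,0],[0,0,0]]
    - [[0,-0.2,0],[0,0,0]]
    - [[0,-0.2,0],[0,0,0]]
    - [[0,-0.2,0],[0,0,0]]
    - [[0,-0.2,0],[0,0,0]]
    - [[0,-0.2,0],[0,0,0]]
    - [[0,-0.2,0],[0,0,0]]
    - [[0,-0.2,0],[0,0,0]]
    - [[0,-0.2,0],[0,0,0]]
    - [[0,-0.2,0],[0,0,0]]
    - [[0,-0.2,0],[0,0,0]]

```text
time_s: 4.77
position: [0.5458, 0.1834, 0.0928]
ee_rot: [[-0.998, 0.064, -0.0], [0.064, 0.998, -0.0], [0.0, -0.0, -1.0]]
force: [-0.1, 1.2, 0.7]
width: -0.006
finger_force: 0.8
```

Emit:
servo_tool:
  steps:
    - [[0,-0.2,0],[0,0,0]]
    - [[0,-0.2,0],[0,0,0]]
    - [[0,-0.2,0],[0,0,0]]
    - [[0,-0.15,0],[0,0,0]]
    - [[0,-0.15,0],[0,0,0]]
    - [[0,-0.15,0],[0,0,0]]
    - [[0,-0.1,0],[0,0,0]]
    - [[0,-0.1,0],[0,0,0]]
    - [[0,-0.1,0],[0,0,0]]
    - [[0,-0.1,0],[0,0,0]]
    - [[0,-0.06,0],[0,0,0]]
    - [[0,-0.06,0],[0,0,0]]
    - [[0,-0.06,0],[0,0,0]]
    - [[0,-0.06,0],[0,0,0]]

```text
time_s: 5.93
position: [0.5433, 0.1417, 0.0928]
ee_rot: [[-0.998, 0.064, 0.0], [0.064, 0.998, 0.0], [-0.0, 0.0, -1.0]]
force: [-0.6, 1.8, -0.2]
width: -0.002
finger_force: 0.6
```

```bash
python3 - <<'E'
from h import *
a=snap("top","top1"); print(bot.sense()["position"],bot.sense()["force"])
cv2.imwrite("pics/c1.png",cv2.resize(a[155:245,190:310],None,fx=6,fy=6,interpolation=cv2.INTER_CUBIC))
E
```

```text
[0.54330591 0.14134958 0.09281015] [-0.46335789  1.2240132   0.52449614]
```

View pics/c1.png

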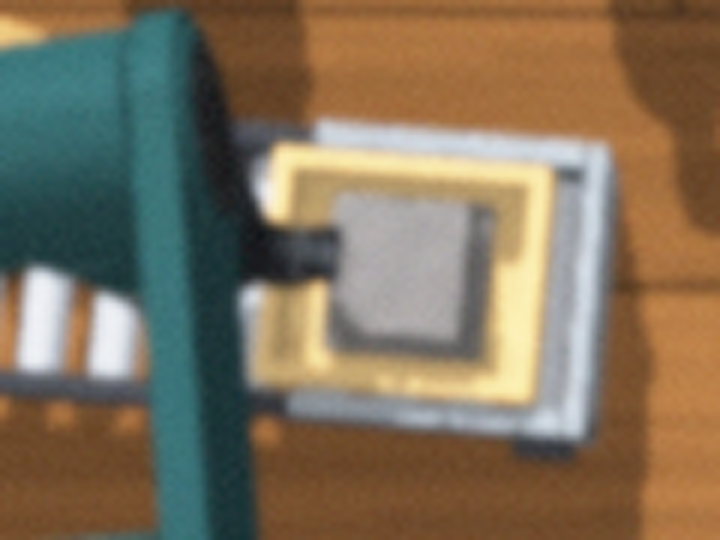

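The tray is just in front of the stop, with a gap of about 15 mm between crop columns 550 and 585. I'll continue slowly.

Emit:
servo_tool:
  steps:
    - [[0,-0.06,0],[0,0,0]]
    - [[0,-0.06,0],[0,0,0]]
    - [[0,-0.06,0],[0,0,0]]
    - [[0,-0.06,0],[0,0,0]]
    - [[0,-0.05,0],[0,0,0]]
    - [[0,-0.05,0],[0,0,0]]
    - [[0,-0.05,0],[0,0,0]]
    - [[0,-0.04,0],[0,0,0]]
    - [[0,-0.04,0],[0,0,0]]
    - [[0,-0.04,0],[0,0,0]]

```text
time_s: 6.82
position: [0.5425, 0.1289, 0.0928]
ee_rot: [[-0.998, 0.064, 0.0], [0.064, 0.998, 0.0], [-0.0, 0.0, -1.0]]
force: [0.8, 1.8, -0.3]
width: 0.002
finger_force: 0.6
```

Emit:
servo_tool:
  steps:
    - [[0,-0.03,0],[0,0,0]]
    - [[0,-0.03,0],[0,0,0]]
    - [[0,-0.03,0],[0,0,0]]

```text
time_s: 7.07
position: [0.5423, 0.1267, 0.0928]
ee_rot: [[-0.998, 0.064, 0.0], [0.064, 0.998, 0.0], [-0.0, 0.0, -1.0]]
force: [1.1, 1.3, -1.5]
width: -0.002
finger_force: 0.6
```

Emit:
servo_tool:
  steps:
    - [[0,-0.03,0],[0,0,0]]
    - [[0,-0.03,0],[0,0,0]]
    - [[0,-0.03,0],[0,0,0]]
    - [[0,-0.03,0],[0,0,0]]

```text
time_s: 7.4
position: [0.5422, 0.1262, 0.0929]
ee_rot: [[-0.998, 0.064, 0.001], [0.064, 0.998, 0.005], [-0.0, 0.005, -1.0]]
force: [1.1, 9.7, -1.0]
width: -0.002
finger_force: 4.8
```

Emit:
servo_tool:
  steps:
    - [[0,-0.03,0],[0,0,0]]
    - [[0,-0.03,0],[0,0,0]]

```text
time_s: 7.57
position: [0.5422, 0.1261, 0.093]
ee_rot: [[-0.998, 0.063, 0.001], [0.063, 0.998, 0.008], [-0.001, 0.008, -1.0]]
force: [1.2, 13.2, -2.2]
width: -0.001
finger_force: 6.6
```

The push force climbed to 13 N with the position fixed at y=0.126, where I predicted home. I'll back off, go up and open the fingers.

Emit:
servo_tool:
  steps:
    - [[0,0.2,0],[0,0,0]]
    - [[0,0.4,0],[0,0,0]]
    - [[0,0.8,0],[0,0,0]]
    - [[0,0.6,-0.4],[0,0,0]]
    - [[0,0,-1],[0,0,0]]
    - [[0,0,-1],[0,0,0]]
    - [[0,0,-1],[0,0,0]]
    - [[0,0,-1],[0,0,0]]
    - [[0,0,-1],[0,0,0]]
    - [[0,0,-1],[0,0,0]]
    - [[0,0,-0.6],[0,0,0]]
    - [[0,0,0],[0,0,0]]

```text
time_s: 8.57
position: [0.5468, 0.1724, 0.2731]
ee_rot: [[-0.998, 0.065, 0.009], [0.065, 0.998, 0.001], [-0.009, 0.001, -1.0]]
force: [-0.2, -0.1, 1.6]
width: 0.003
finger_force: 0.0
```

```bash
cat > go.py <<'E'
from h import *
import sys
def go(x,y,z,ang):
    s=bot.sense(); R=np.array(s["ee_rot"]); a=np.degrees(np.arctan2(R[1,1],R[0,1]))
    turn=-(ang-a); r=np.radians(ang); Rt=np.array([[-np.sin(r),np.cos(r),0],[np.cos(r),np.sin(r),0],[0,0,-1]]) # x=( -sin,.. )
    Rt[:,0]=np.cross(Rt[:,1],Rt[:,2])
    d=np.array([x,y,z])-s["position"]
    print("pos",np.round(s["position"],4),"ang",a.round(2),"tilt_tool(4deg units)",(cv2.Rodrigues(R.T@Rt)[0].ravel()/np.radians(4)).round(3))
    print("shift now-frame",(R.T@d/.025).round(2),"after-turn frame",(Rt.T@d/.025).round(2),"turn units",round(turn/4,2))
if __name__=="__main__": go(*map(float,sys.argv[1:]))
E
python3 go.py .604 -.330 .25 68.4
```

```text
pos [0.5468 0.1724 0.2731] ang 86.3 tilt_tool(4deg units) [0.039 0.124 4.474]
shift now-frame [ -3.57 -19.91   0.93] after-turn frame [ -9.52 -17.84   0.92] turn units 4.47
```

Emit:
servo_tool:
  steps:
    - [[0,0,0],[0,0,0.9]]
    - [[0,0,0],[0,0,0.9]]
    - [[0,0,0],[0,0,0.9]]
    - [[0,0,0],[0,0,0.9]]
    - [[0,0,0],[0,0,0.87]]
  fingers: 0

```text
time_s: 8.98
position: [0.5447, 0.1719, 0.2659]
ee_rot: [[-0.929, 0.371, -0.003], [0.371, 0.929, -0.001], [0.002, -0.002, -1.0]]
force: [-0.3, 0.3, -0.3]
width: 0.707
finger_force: 0.0
```

Emit:
servo_tool:
  steps:
    - [[-0.3,-0.55,0],[0,0,0]]
    - [[-0.5,-0.93,0],[0,0,0]]
    - [[-0.5,-0.93,0],[0,0,0]]
    - [[-0.5,-0.93,0],[0,0,0]]
    - [[-0.5,-0.93,0],[0,0,0]]
    - [[-0.5,-0.93,0],[0,0,0]]
    - [[-0.5,-0.93,0],[0,0,0]]
    - [[-0.5,-0.93,0],[0,0,0]]
    - [[-0.5,-0.93,0],[0,0,0]]
    - [[-0.5,-0.93,0],[0,0,0]]
    - [[-0.5,-0.93,0],[0,0,0]]
    - [[-0.5,-0.93,0],[0,0,0]]
    - [[-0.5,-0.93,0],[0,0,0]]
    - [[-0.5,-0.93,0],[0,0,0]]
    - [[-0.5,-0.93,0],[0,0,0]]
    - [[-0.5,-0.93,0],[0,0,0]]
    - [[-0.5,-0.93,0],[0,0,0]]
    - [[-0.5,-0.93,0],[0,0,0]]
    - [[-0.5,-0.93,0],[0,0,0]]
    - [[-0.3,-0.55,0],[0,0,0]]

```text
time_s: 10.65
position: [0.6038, -0.3336, 0.265]
ee_rot: [[-0.929, 0.37, -0.004], [0.37, 0.929, 0.0], [0.004, -0.001, -1.0]]
force: [-0.6, 0.3, 0.4]
width: 1.002
finger_force: 0.0
```

```bash
python3 go.py .604 -.330 .13 68.4; python3 - <<'E'
from h import *
b=snap("scene","scene2");a=snap("top","top2")
cv2.imwrite("pics/c2.png",np.hstack([cv2.resize(b[175:290,220:345],(400,368),interpolation=cv2.INTER_CUBIC),cv2.resize(a[155:245,190:310],(400,368),interpolation=cv2.INTER_CUBIC)]))
E
```

```text
pos [ 0.6038 -0.3336  0.265 ] ang 68.29 tilt_tool(4deg units) [-0.016 -0.051 -0.028]
shift now-frame [0.02 0.14 5.4 ] after-turn frame [0.04 0.14 5.4 ] turn units -0.03
```

View pics/c2.png

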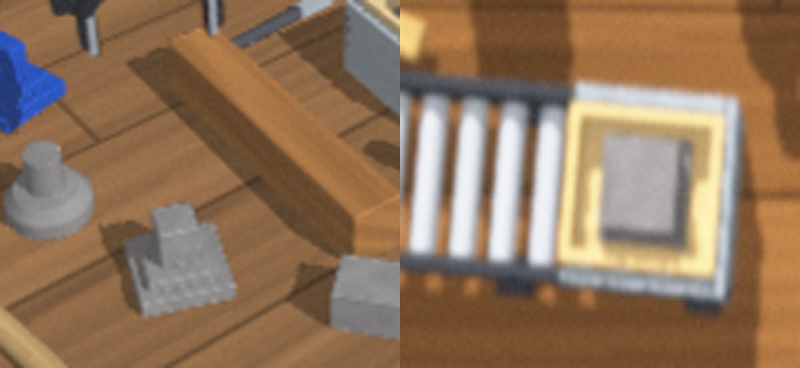

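The tray is home against the stop with no gap, and the stones are undisturbed. I'll cross-check the neck and plinth centres in both views.

```bash
python3 - <<'E'
from h import *
print("neck scene",onz("scene",[[220+177/3.2,175+221/3.2]],.072))
a=cv2.imread("pics/top2.png");H=cv2.cvtColor(a,cv2.COLOR_BGR2HSV)
y=((H[...,1]>80)&(H[...,2]>150)&(H[...,0]>17)&(H[...,0]<32)).astype(np.uint8)*255
m=np.zeros_like(y);m[165:235,235:305]=y[165:235,235:305]
c=max(cv2.findContours(m,0,2)[0],key=cv2.contourArea);r=cv2.minAreaRect(c);P=onz("top",cv2.boxPoints(r),.1);print("tray",r,P.round(4).tolist(),P.mean(0))
b=cv2.imread("pics/scene2.png")
cv2.imwrite("pics/c3.png",np.hstack([cv2.resize(a[175:225,245:295],(400,400),interpolation=cv2.INTER_CUBIC),cv2.resize(b[150:210,325:385],(400,400),interpolation=cv2.INTER_CUBIC)]))
E
```

```text
neck scene [[ 0.61393027 -0.329212    0.072     ]]
tray ((261.0741271972656, 200.7772216796875), (46.21821975708008, 39.17054748535156), 3.4682295322418213) [[0.4849, 0.1166, 0.1], [0.5958, 0.1138, 0.1], [0.5894, -0.0169, 0.1], [0.4787, -0.0127, 0.1]] [0.53719406 0.05021403 0.1       ]
```

View pics/c3.png

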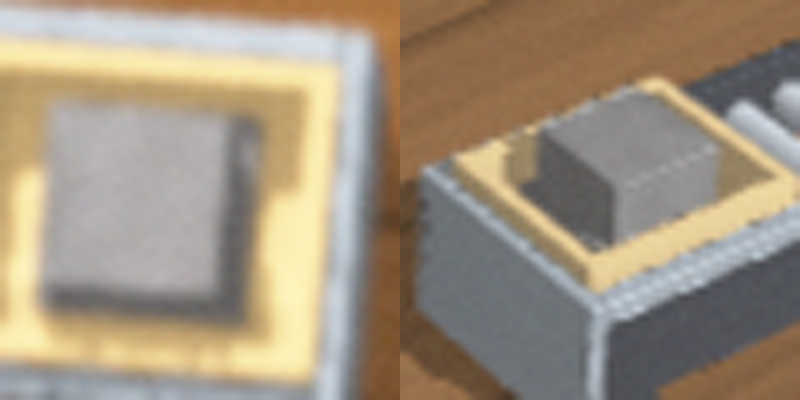

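Emit:
servo_tool:
  steps:
    - [[0,0.1,0.5],[0,0,0]]
    - [[0,0,0.9],[0,0,0]]
    - [[0,0,0.9],[0,0,0]]
    - [[0,0,0.9],[0,0,0]]
    - [[0,0,0.9],[0,0,0]]
    - [[0,0,0.9],[0,0,0]]
    - [[0,0,0.4],[0,0,0]]
    - [[0,0,0],[0,0,0]]

```text
time_s: 11.42
position: [0.6035, -0.3262, 0.1279]
ee_rot: [[-0.93, 0.367, -0.007], [0.367, 0.93, 0.005], [0.009, 0.002, -1.0]]
force: [0.1, -0.2, -0.9]
width: 1.002
finger_force: 0.0
```

```bash
python3 - <<'E'
from h import *
w=np.array
p=onz("top",w([245,175])+w([[52,103],[228,110],[215,300],[42,292]])/8,.12)[:,:2]
q=onz("scene",w([325,150])+w([[140,128],[240,88],[318,148],[213,182]])/6.667,.12)[:,:2]
for P in(p,q): print(P.round(4).tolist(),P.mean(0),np.linalg.norm(P-np.roll(P,1,0),axis=1))
E
python3 go.py .606 -.330 .049 68.4
```

```text
[[0.5702, 0.0749], [0.5685, 0.0138], [0.5024, 0.0166], [0.5044, 0.0763]] [0.53638309 0.04542468] [0.06579592 0.06110845 0.06614731 0.05969262]
[[0.5124, 0.0171], [0.5169, 0.0793], [0.5784, 0.0733], [0.5678, 0.0144]] [0.54387804 0.04603494] [0.05541392 0.06233166 0.06181485 0.05984594]
pos [ 0.6035 -0.3262  0.1279] ang 68.49 tilt_tool(4deg units) [ 0.027 -0.125  0.023]
shift now-frame [-0.18 -0.11  3.15] after-turn frame [-0.15 -0.11  3.16] turn units 0.02
```

Emit:
servo_tool:
  steps:
    - [[-0.15,-0.12,0.4],[0,0,0]]
    - [[0,0,0.6],[0,0,0]]
    - [[0,0,0.6],[0,0,0]]
    - [[0,0,0.6],[0,0,0]]
    - [[0,0,0.5],[0,0,0]]
    - [[0,0,0.3],[0,0,0]]
    - [[0,0,0.1],[0,0,0]]
    - [[0,0,0],[0,0,0]]
    - [[0,0,0],[0,0,0]]

```text
time_s: 12.17
position: [0.6084, -0.333, 0.0563]
ee_rot: [[-0.93, 0.368, 0.001], [0.368, 0.93, -0.001], [-0.002, -0.0, -1.0]]
force: [-0.6, -0.3, 0.2]
width: 0.998
finger_force: 0.0
```

```bash
python3 go.py .606 -.329 .049 68.4;  python3 - <<'E'
from h import *
b=snap("scene","scene4");a=snap("top","top4")
cv2.imwrite("pics/c4.png",np.hstack([cv2.resize(b[215:285,235:315],(457,400),interpolation=cv2.INTER_CUBIC),cv2.resize(a[160:215,365:415],(343,377),interpolation=cv2.INTER_CUBIC)[:,:] if 0 else cv2.resize(a[160:215,365:412],(342,400),interpolation=cv2.INTER_CUBIC)]))
E
```

```text
pos [ 0.6084 -0.333   0.0563] ang 68.44 tilt_tool(4deg units) [-0.004  0.024  0.009]
shift now-frame [0.15 0.11 0.29] after-turn frame [0.15 0.11 0.29] turn units 0.01
```

View pics/c4.png

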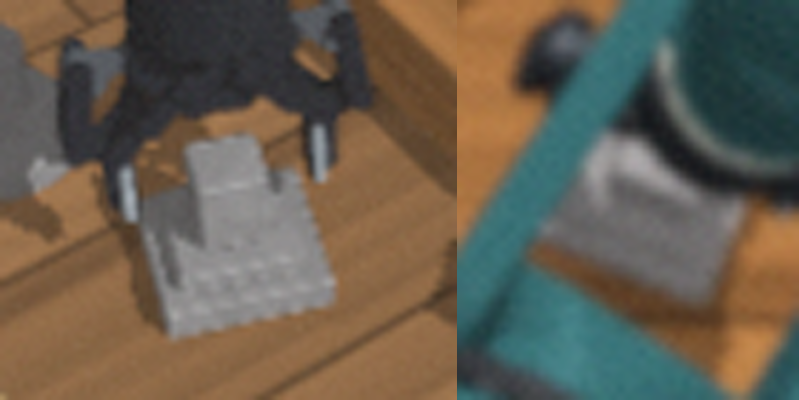

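The scene crop shows the neck between the open fingers, with tips at about (130,190) and (320,165) and the neck top centred near (226,163). I'll check the depth along the pads.

```bash
python3 - <<'E'
from h import *
p=np.array(bot.sense()["position"]);R=np.array(bot.sense()["ee_rot"])
for h in(.05,.055,.06): # predicted tip pixels in crop
    X=np.array([p+R[:,1]*.0425*s for s in(-1,1)]);X[:,2]=h
    print(h,((pix("scene",X)-[235,215])*5.71).round(0).tolist())
print(onz("scene",np.array([[235+226/5.71,215+163/5.71]]),.072))
e=np.array([[175,335],[332,298],[290,172],[142,210]]);E=onz("scene",np.array([235,215])+e/5.71,.018);E[:2]=onz("scene",np.array([235,215])+e[:2]/5.71,.0);print(E.round(4),E.mean(0))
E
```

```text
0.05 [[135.0, 214.0], [305.0, 178.0]]
0.055 [[134.0, 206.0], [304.0, 170.0]]
0.06 [[133.0, 199.0], [304.0, 163.0]]
[[ 0.6109852  -0.32966615  0.072     ]]
[[ 0.631  -0.3787  0.    ]
 [ 0.6589 -0.3044  0.    ]
 [ 0.5888 -0.2796  0.018 ]
 [ 0.5647 -0.3538  0.018 ]] [ 0.6108637  -0.32911235  0.009     ]
```

Emit:
servo_tool:
  steps:
    - [[0.08,0.12,0.15],[0,0,0]]
    - [[0,0,0.13],[0,0,0]]
    - [[0,0,0],[0,0,0]]
    - [[0,0,0],[0,0,0]]

```text
time_s: 12.6
position: [0.6068, -0.3288, 0.0478]
ee_rot: [[-0.93, 0.367, -0.001], [0.367, 0.93, 0.001], [0.001, 0.0, -1.0]]
force: [0.0, 0.4, -0.3]
width: 0.999
finger_force: 0.0
```

Emit:
servo_tool:
  steps:
    - [[0,0,0],[0,0,0]]
    - [[0,0,0],[0,0,0]]
    - [[0,0,0],[0,0,0]]
    - [[0,0,0],[0,0,0]]
    - [[0,0,0],[0,0,0]]
    - [[0,0,0],[0,0,0]]
    - [[0,0,0],[0,0,0]]
    - [[0,0,0],[0,0,0]]
    - [[0,0,0],[0,0,0]]
    - [[0,0,0],[0,0,0]]
  fingers: 1

```text
time_s: 13.43
position: [0.6071, -0.3296, 0.0486]
ee_rot: [[-0.93, 0.368, 0.0], [0.368, 0.93, -0.001], [-0.001, -0.001, -1.0]]
force: [-1.4, -3.0, 1.2]
width: 0.415
finger_force: 61.9
```

The gripper holds at 0.415 x 85 ≈ 35 mm, which matches the 36 mm neck. Now the lift.

Emit:
servo_tool:
  steps:
    - [[0,0,-0.1],[0,0,0]]
    - [[0,0,-0.3],[0,0,0]]
    - [[0,0,-0.6],[0,0,0]]
    - [[0,0,-0.8],[0,0,0]]
    - [[0,0,-0.8],[0,0,0]]
    - [[0,0,-0.8],[0,0,0]]
    - [[0,0,-0.8],[0,0,0]]
    - [[0,0,-0.8],[0,0,0]]
    - [[0,0,-0.8],[0,0,0]]
    - [[0,0,-0.8],[0,0,0]]
    - [[0,0,-0.5],[0,0,0]]
    - [[0,0,-0.3],[0,0,0]]
    - [[0,0,0],[0,0,0]]
    - [[0,0,0],[0,0,0]]

```text
time_s: 14.6
position: [0.6069, -0.3288, 0.2323]
ee_rot: [[-0.93, 0.367, -0.001], [0.367, 0.93, 0.001], [0.002, 0.001, -1.0]]
force: [-0.1, -0.4, -6.8]
width: 0.412
finger_force: 61.1
```

```bash
python3 go.py .540 .046 .234 86.3
```

```text
pos [ 0.6069 -0.3288  0.2323] ang 68.45 tilt_tool(4deg units) [ 0.012 -0.02  -4.463]
shift now-frame [ 8.   12.96 -0.05] after-turn frame [ 3.64 14.79 -0.07] turn units -4.46
```

Emit:
servo_tool:
  steps:
    - [[0,0,0],[0,0,-0.3]]
    - [[0,0,0],[0,0,-0.6]]
    - [[0,0,0],[0,0,-0.6]]
    - [[0,0,0],[0,0,-0.6]]
    - [[0,0,0],[0,0,-0.6]]
    - [[0,0,0],[0,0,-0.6]]
    - [[0,0,0],[0,0,-0.6]]
    - [[0,0,0],[0,0,-0.5]]
    - [[0,0,0],[0,0,-0.06]]
    - [[0.05,0.2,0],[0,0,0]]
    - [[0.1,0.4,0],[0,0,0]]
    - [[0.15,0.6,0],[0,0,0]]

```text
time_s: 15.6
position: [0.6011, -0.2987, 0.2322]
ee_rot: [[-0.998, 0.067, -0.001], [0.067, 0.998, 0.001], [0.001, 0.001, -1.0]]
force: [1.0, 0.2, -5.5]
width: 0.416
finger_force: 61.0
```

Emit:
servo_tool:
  steps:
    - [[0.19,0.79,0],[0,0,0]]
    - [[0.19,0.79,0],[0,0,0]]
    - [[0.19,0.79,0],[0,0,0]]
    - [[0.19,0.79,0],[0,0,0]]
    - [[0.19,0.79,0],[0,0,0]]
    - [[0.19,0.79,0],[0,0,0]]
    - [[0.19,0.79,0],[0,0,0]]
    - [[0.19,0.79,0],[0,0,0]]
    - [[0.19,0.79,0],[0,0,0]]
    - [[0.19,0.79,0],[0,0,0]]
    - [[0.19,0.79,0],[0,0,0]]
    - [[0.19,0.79,0],[0,0,0]]
    - [[0.19,0.79,0],[0,0,0]]
    - [[0.19,0.79,0],[0,0,0]]
    - [[0.19,0.79,0],[0,0,0]]
    - [[0.16,0.7,0],[0,0,0]]
    - [[0.1,0.5,0],[0,0,0]]
    - [[0.05,0.3,0],[0,0,0]]
    - [[0,0.1,0],[0,0,0]]
    - [[0,0,0],[0,0,0]]

```text
time_s: 17.27
position: [0.5444, 0.0423, 0.2334]
ee_rot: [[-0.998, 0.064, 0.0], [0.064, 0.998, -0.0], [-0.0, -0.0, -1.0]]
force: [0.8, -0.7, -6.3]
width: 0.409
finger_force: 61.1
```

```bash
python3 go.py .540 .046 .20 86.3;  python3 - <<'E'
from h import *
b=snap("scene","scene5");a=snap("top","top5")
cv2.imwrite("pics/c5.png",np.hstack([cv2.resize(b[115:215,325:425],(400,400),interpolation=cv2.INTER_CUBIC),cv2.resize(a[155:235,225:305],(400,400),interpolation=cv2.INTER_CUBIC)]))
E
```

```text
pos [0.5444 0.0423 0.2334] ang 86.32 tilt_tool(4deg units) [-0.005  0.005  0.005]
shift now-frame [0.19 0.14 1.33] after-turn frame [0.19 0.14 1.33] turn units 0.01
```

View pics/c5.png

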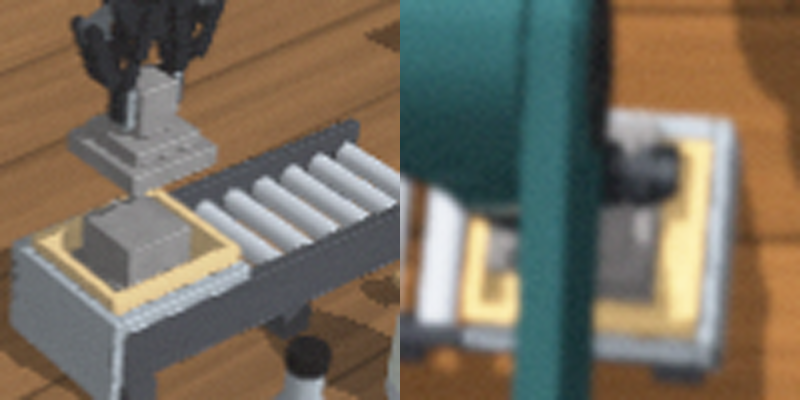

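The capstone hangs level over the plinth and the tray is still home. The top view is masked by the arm, so I'll centre on (0.540, 0.046). Both views agree on that once their bias is cancelled. I'll lower in stages.

Emit:
servo_tool:
  steps:
    - [[0.1,0.08,0],[0,0,0]]
    - [[0.09,0.06,0],[0,0,0]]
    - [[0,0,0.1],[0,0,0]]
    - [[0,0,0.2],[0,0,0]]
    - [[0,0,0.2],[0,0,0]]
    - [[0,0,0.2],[0,0,0]]
    - [[0,0,0.2],[0,0,0]]
    - [[0,0,0.2],[0,0,0]]
    - [[0,0,0.2],[0,0,0]]
    - [[0,0,0.2],[0,0,0]]
    - [[0,0,0.1],[0,0,0]]
    - [[0,0,0],[0,0,0]]
    - [[0,0,0],[0,0,0]]
    - [[0,0,0],[0,0,0]]

```text
time_s: 18.53
position: [0.5402, 0.0458, 0.1937]
ee_rot: [[-0.998, 0.065, 0.001], [0.065, 0.998, 0.0], [-0.001, 0.0, -1.0]]
force: [0.2, -0.4, -6.9]
width: 0.415
finger_force: 61.1
```

```bash
python3 go.py .540 .046 .1836 86.3;  python3 - <<'E'
from h import *
b=snap("scene","scene6")
cv2.imwrite("pics/c6.png",cv2.resize(b[130:205,325:425],(800,600),interpolation=cv2.INTER_CUBIC))
E
```

```text
pos [0.5402 0.0458 0.1937] ang 86.28 tilt_tool(4deg units) [ 0.002  0.012 -0.005]
shift now-frame [0.01 0.01 0.4 ] after-turn frame [0.01 0.01 0.4 ] turn units -0.01
```

View pics/c6.png

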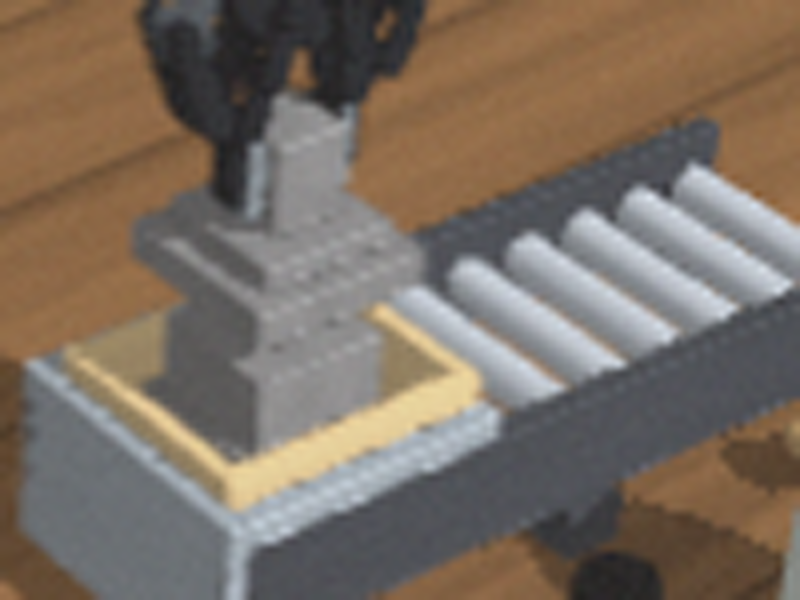

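The capstone is square over the plinth with a clear gap. Slab corners are at (135,222/262) and (425,243/285), and the plinth's front corner is at (258,375). I'll run a numeric check from this view.

```bash
python3 - <<'E'
from h import *
f=lambda L,z:onz("scene",np.array([325,130])+np.array(L)/8.,z)[:,:2]
for L,z in(([[135,262],[425,285],[258,360]],.145),([[135,222],[425,243],[262,312]],.163)):
    P=f(L,z);print(P.round(4).tolist(),"diag",np.linalg.norm(P[0]-P[1]),"centre",P[:2].mean(0).round(4))
P=f([[258,375],[380,320]],.12);yb=np.array([.0645,.998]);xb=np.array([.998,-.0645])
print(P.round(4),"plinth c",P[0]+.032*(yb-xb),P[1]+.032*(-yb-xb))
# predicted pixels of slab & plinth corners for centre=(.5439,.0458)(scene-frame)
for c,z,h in(((.5439,.046),.12,.032),((.5439,.046),.145,.042)):
    print(z,((pix("scene",[np.r_[np.array(c)+h*(a*xb+b*yb),z] for a,b in((-1,-1),(1,-1),(1,1))])-[325,130])*8).round(0).tolist())
E
```

```text
[[0.5036, 0.006], [0.5875, 0.0859], [0.5844, -0.0014]] diag 0.1158326500229226 centre [0.5455 0.0459]
[[0.5021, 0.0065], [0.5844, 0.0868], [0.58, 0.0034]] diag 0.11498200656075994 centre [0.5432 0.0466]
[[0.5667 0.0168]
 [0.569  0.0815]] plinth c [0.5368118  0.05075244] [0.53504234 0.05167399]
0.12 [[162.0, 312.0], [261.0, 388.0], [385.0, 335.0]]
0.145 [[129.0, 257.0], [261.0, 356.0], [426.0, 287.0]]
```

The plinth numbers scatter by about 3 mm, so I'll refine them with sub-pixel line segments (LSD).

```bash
python3 - <<'E'
from h import *
def segs(f,x0,y0,x1,y1,ml):
    g=cv2.cvtColor(cv2.imread(f"pics/{f}.png"),cv2.COLOR_BGR2GRAY)[y0:y1,x0:x1]
    g=cv2.resize(g,None,fx=4,fy=4,interpolation=cv2.INTER_CUBIC)
    L=cv2.createLineSegmentDetector().detect(g)[0][:,0]
    L=(L+.5)/4-.5+[x0,y0,x0,y0]
    print(f)
    for l in L:
        if np.hypot(l[2]-l[0],l[3]-l[1])>ml: print(l.round(1).tolist())
segs("scene2",338,158,378,192,6)
segs("top2",248,183,280,217,8)
segs("scene6",338,150,382,190,7)
E
```

```text
scene2
[377.1, 170.8, 363.2, 160.6]
[353.3, 187.4, 340.0, 176.7]
[367.6, 182.2, 359.0, 185.3]
[347.0, 166.9, 339.5, 170.0]
[377.4, 177.4, 367.4, 182.1]
[363.8, 163.5, 377.3, 173.2]
[337.6, 177.5, 352.6, 189.6]
[337.8, 183.5, 347.7, 191.5]
[356.9, 177.1, 356.4, 185.3]
[343.6, 185.9, 338.2, 181.7]
[346.4, 169.5, 356.7, 177.4]
top2
[277.0, 196.5, 276.7, 216.2]
[247.8, 183.3, 279.1, 185.3]
[271.5, 210.9, 273.0, 189.3]
[251.1, 209.9, 270.6, 211.5]
[249.2, 208.1, 250.2, 196.5]
[274.4, 215.4, 251.5, 213.9]
scene6
[353.3, 187.3, 338.1, 175.7]
[371.3, 168.9, 380.9, 175.8]
[364.7, 183.2, 356.2, 186.6]
[381.1, 176.0, 367.8, 181.8]
[337.9, 177.9, 352.4, 189.3]
[337.9, 183.5, 344.9, 189.3]
[356.8, 177.3, 356.6, 185.4]
[381.1, 173.8, 373.2, 168.1]
[359.6, 149.7, 358.5, 158.5]
[350.1, 158.0, 358.9, 164.0]
[344.7, 160.0, 356.0, 168.2]
```

```bash
python3 - <<'E'
from h import *
yb=np.array([.0645,.998]);xb=np.array([.998,-.0645]);c=np.array([.54,.046])
def f(n,P,z,l):
    W=onz(n,P,z)[:,:2]-c; print(l,(np.c_[W@xb,W@yb]*1e3).round(1).tolist())
f("scene",[[346.4,169.5],[356.7,177.4]],.12,"S plinth -y edge (want -32), F corner x 32")
f("scene",[[356.9,177.1]],.12,"S plinth F corner (32,-32)")
f("top",[[271.5,210.9],[273,189.3]],.12,"T plinth -y edge")
f("top",[[251.1,209.9],[270.6,211.5]],.12,"T plinth -x edge (-32)")
f("top",[[249.2,208.1],[250.2,196.5]],.12,"T plinth +y edge (32)")
f("scene",[[344.7,160],[356,168.2]],.163,"S slab top -y edge (-42)")
f("scene",[[350.1,158],[358.9,164]],.175,"S step -y edge (-32)")
f("scene",[[359.6,149.7],[358.5,158.5]],.18,"S neck vertical")
# lateral check: viewing angle; pixel per mm jacobian
p=np.array([pix("scene",[np.r_[c+d,.12]])[0] for d in (0*xb,.01*xb,.01*yb)]);print((p[1:]-p[0])/10)
E
```

```text
S plinth -y edge (want -32), F corner x 32 [[-23.5, -30.6], [29.8, -30.7]]
S plinth F corner (32,-32) [[28.8, -29.1]]
T plinth -y edge [[-31.3, -30.3], [28.9, -29.0]]
T plinth -x edge (-32) [[-32.9, 26.0], [-33.1, -28.0]]
T plinth +y edge (32) [[-28.3, 31.7], [4.0, 32.1]]
S slab top -y edge (-42) [[-19.9, -42.4], [36.2, -41.7]]
S step -y edge (-32) [[-5.1, -33.0], [36.8, -31.6]]
S neck vertical [[-20.2, 17.2], [17.9, -18.2]]
[[ 0.19537474  0.14536923]
 [ 0.23975157 -0.09924545]]
```

```bash
python3 - <<'E'
from h import *
ims=np.mean([bot.read_camera("scene").astype(float) for _ in range(6)],0)  # averaged: noise down
g6=ims.mean(2); g2=cv2.imread("pics/scene2.png").astype(float).mean(2)
cv2.imwrite("pics/avg6.png",ims[...,::-1])
for u in (360,363,366,369,372): 
    print(u,"s6",[int(v) for v in g6[157:184,u]]); print("    s2",[int(v) for v in g2[165:184,u]])
E
```

```text
360 s6 [139, 137, 120, 140, 141, 143, 155, 143, 144, 136, 146, 160, 146, 146, 144, 137, 128, 136, 141, 142, 153, 145, 145, 143, 141, 142, 142]
    s2 [137, 140, 144, 142, 139, 140, 139, 139, 138, 138, 142, 146, 156, 146, 145, 144, 143, 144, 143]
363 s6 [152, 133, 140, 144, 151, 147, 146, 142, 136, 138, 160, 144, 143, 142, 143, 140, 140, 139, 146, 142, 142, 141, 140, 138, 138, 138, 141]
    s2 [132, 135, 138, 140, 139, 144, 143, 144, 142, 139, 149, 146, 143, 140, 139, 141, 140, 141, 146]
366 s6 [132, 140, 143, 158, 147, 140, 125, 138, 140, 151, 140, 139, 136, 117, 141, 142, 146, 159, 145, 146, 146, 145, 145, 145, 139, 132, 181]
    s2 [167, 125, 130, 133, 139, 142, 142, 142, 148, 161, 148, 150, 148, 147, 146, 145, 141, 133, 183]
369 s6 [143, 144, 164, 144, 142, 140, 142, 149, 145, 145, 143, 142, 132, 139, 141, 142, 161, 145, 144, 144, 144, 144, 144, 145, 166, 196, 198]
    s2 [147, 195, 164, 128, 136, 141, 143, 141, 160, 149, 147, 147, 148, 147, 144, 147, 168, 198, 200]
372 s6 [141, 156, 148, 157, 131, 142, 159, 145, 143, 142, 145, 183, 182, 137, 135, 147, 137, 137, 134, 126, 126, 132, 131, 152, 197, 199, 198]
    s2 [85, 89, 138, 196, 184, 141, 134, 151, 140, 138, 136, 131, 128, 133, 133, 155, 198, 201, 200][ WARN:0@2.129] global loadsave.cpp:1063 imwrite_ Unsupported depth image for selected encoder is fallbacked to CV_8U.
```

```bash
python3 - <<'E'
from h import *
g=cv2.imread("pics/avg6.png")[135:195,335:395]
cv2.imwrite("pics/c7.png",cv2.resize(g,(600,600),interpolation=cv2.INTER_CUBIC))
E
```

```text
(no output)
```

View pics/c7.png

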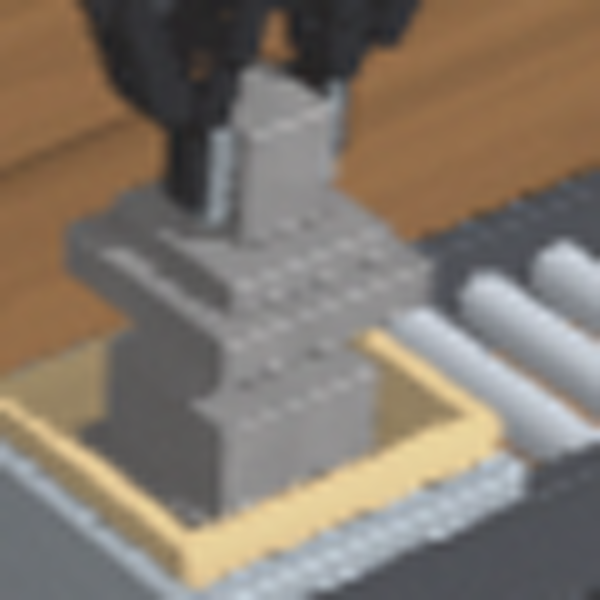

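The averaged view shows bright bevel lines for the +x top edges of the step, the slab and the plinth, all in one picture. I'll turn them into across-track offsets.

```bash
python3 - <<'E'
from h import *
print(bot.sense()["position"],bot.sense()["time_s"])
yb=np.array([.0645,.998]);xb=np.array([.998,-.0645]);c=np.array([.54,.046])
g=cv2.imread("pics/avg6.png").astype(float).mean(2)
for l,a,z,w in(("plinth",174.3,.12,32),("slab top",165.7,.163,42),("step top",160.4,.175,32)):
    us=np.arange(359,373);vs=[]
    for u in us:
        e=a-.42*(u-366);r=np.arange(int(round(e))-2,int(round(e))+3);v=np.clip(g[r,u]-np.median(g[r,u]),0,None);vs.append((r*v).sum()/v.sum())
    k=np.polyfit(us,vs,1);res=np.abs(np.polyval(k,us)-vs);k=np.polyfit(us[res<.8],np.array(vs)[res<.8],1)
    W=onz("scene",[[360,np.polyval(k,360)],[372,np.polyval(k,372)]],z)[:,:2]-c
    print(l,k.round(2),"row@366",np.polyval(k,366).round(2),"x offset mm",(W@xb*1e3-w).round(1),"y",(W@yb*1e3).round(0))
E
```

```text
[0.54007178 0.04578413 0.19349524] 18.8833
plinth [ -0.43 331.55] row@366 174.22 x offset mm [1.1 0.9] y [-20.  30.]
slab top [ -0.43 322.8 ] row@366 165.8 x offset mm [1.9 1.1] y [-32.  17.]
step top [ -0.35 289.07] row@366 160.57 x offset mm [1.1 3.9] y [-24.  22.]
```

Relative offsets are within about 1 mm both ways. A small nudge and the last 10 mm down will leave a 15 mm gap.

Emit:
servo_tool:
  steps:
    - [[0.02,0.03,0.05],[0,0,0]]
    - [[0,0,0.1],[0,0,0]]
    - [[0,0,0.1],[0,0,0]]
    - [[0,0,0.1],[0,0,0]]
    - [[0,0,0.04],[0,0,0]]
    - [[0,0,0],[0,0,0]]
    - [[0,0,0],[0,0,0]]
    - [[0,0,0],[0,0,0]]
    - [[0,0,0],[0,0,0]]
    - [[0,0,0],[0,0,0]]
    - [[0,0,0],[0,0,0]]
    - [[0,0,0],[0,0,0]]

```text
time_s: 19.88
position: [0.5396, 0.0466, 0.1837]
ee_rot: [[-0.998, 0.065, 0.0], [0.065, 0.998, 0.0], [-0.0, 0.0, -1.0]]
force: [0.4, 0.3, -6.0]
width: 0.416
finger_force: 61.1
```

```bash
python3 go.py .5395 .0465 .1836 86.3; python3 - <<'E'
from h import *
g=np.mean([bot.read_camera("scene").astype(float) for _ in range(6)],0).mean(2)
yb=np.array([.0645,.998]);xb=np.array([.998,-.0645]);c=np.array([.54,.046])
z0=np.mean([bot.sense()["position"][2]])-.0486
for l,a,z,w in(("plinth",174.3,.12,32),("slab top",169,z0+.018,42)):
    us=np.arange(359,373);vs=[]
    for u in us:
        e=a-.42*(u-366);r=np.arange(int(round(e))-2,int(round(e))+3);v=np.clip(g[r,u]-np.median(g[r,u]),0,None);vs.append((r*v).sum()/v.sum())
    k=np.polyfit(us,vs,1)
    W=onz("scene",[[366,np.polyval(k,366)]],z)[:,:2]-c
    print(l,k.round(2),np.polyval(k,366).round(2),(W@xb*1e3-w).round(1))
s=bot.sense();print(s["position"],s["force"],s["width"],np.abs(s["joint_velocities"]).max(),z0)
E
```

```text
pos [0.5396 0.0466 0.1837] ang 86.28 tilt_tool(4deg units) [ 0.002  0.003 -0.005]
shift now-frame [ 0. -0.  0.] after-turn frame [ 0. -0.  0.] turn units -0.0
plinth [ -0.44 336.18] 174.15 [0.7]
slab top [ -0.4  316.08] 168.26 [1.]
[0.53955078 0.04655786 0.1835776 ] [-0.05171201  0.33758429 -5.53513214] 0.41448561401750933 0.002036776822705082 0.13497760124422573
```

Base height is 135 mm, so the gap is 15 mm. It is centred within about 1 mm, level, square and still.

```bash
python3 -c "
from bench import bot
print(bot.sign_off())"
```

```text
the job is handed in; nothing more can be done
None
```

I pushed the tray fully home, and the arm now holds the square capstone still, level and square, about 15 mm above the plinth and centred to within about 1 mm by my measurements; the job was handed in at about 20 s.

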